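Drag a hot weldment home against the stop blocks with a drag hook

ROBOT

A 6-joint arm with a two-finger parallel gripper is mounted at the origin on the work surface. World frame = base frame: x ahead of the robot, y to its left, z up, the work surface at z = 0. Lengths are in m, angles in rad, forces in N, time in s.
With the tool pointing down it reaches from about 0.35 to 0.775 m from the base axis. Payload 5.5 kg.
Tool frame: the origin (TCP) lies midway between the tips of the shut fingers; the grasp point (between the pads) lies hold_point_z behind it (hold_point_z is the distance from the TCP to the grasp point, in m); z points along the fingers, y is the direction in which the jaws open and shut (so a half turn about z gives the same grasp; the last joint's range is limited). The gripper opens to 85 mm and grips with 20 to 120 N. Pads are 22 mm wide; open, the fingers measure 114 mm over their backs; the gripper's body (76 mm by 85 mm) begins 54 mm behind the grasp point. The pads swing forward as they close: fully open they stand 13 mm farther back than shut.
Start: joints at [1.166, 0.313, 0.046, 1.304, 0, 1.431], TCP at [0.151, 0.555, 0.231] pointing down, gripper open.
Joint ranges: [-2.76, 2.76], [-0.86, 1.69], [-1.03, 1.26], [-2.2, 2.34], [-1.47, 1.5], [-3.14, 3.14]. Speed limits (rad/s): [2.57, 2.57, 3.14, 3.14, 3.14, 3.14].

INTERFACE

Orientations are given as a unit quaternion [w, x, y, z].
In Python, from workcell import * gives the robot as it stands. The module is installed in compiled form; this text tells all that it offers.
- The arm moves only by the tool jog_arm, never from a script. Its argument "plan" is a list of rows, each a list of 6 numbers: the shift along the world's x, y, z in m, then the turn, a rotation vector about the world's x, y, z in degrees. A call has exactly 10 rows; each row shifts and turns the commanded pose from where the row before left it; what a row does not reach is not made up. A row lasts 1/10 s, in which the tool goes at most 50 mm and 8.59 degrees, less where a joint would pass 70% of its speed; a pose out of reach is approached as far as the arm can. A call with a gripper value outside its range is refused whole. "hand" is the opening, from 0 (shut) to 1 (fully open), set as the call begins (left out, the last holds). The fingers move at their own pace and stop on an object; "force" is the grip in N (left out, the last holds). Time passes only in rows, so rows that do not move let the fingers close, or fill a call up. It gives the time, the measured TCP pose, the force and the opening at its end, in the units of the state.
- get_state(): the state, without advancing time (a new reading comes with each control period).
- read_camera(name): name is "scene" or "top" or "wrist"; returns the picture (420x560x3 uint8, red, green, blue); there is no depth.
- calibration(name): a dict with "K" (3x3 intrinsics, pixels), "world_to_cam" (4x4, takes a point from world to camera coordinates). Camera axes: x right, y down, z forward; pixel columns grow to the right and rows downward; lengths in m; the calibration is good to about 2 mm. A picture is of the moment at which its call begins: read the wrist's pose just before it. calibration takes no time and is no camera call; for the wrist camera it gives the pose at the moment of the call.
- hand_in(): hands the job in, once; it reports no verdict.
The state is a dict: "clock": time; "joint_pos": joint angles; "qvel": joint speeds; "tau": joint torques, N m; "tcp_pos": TCP position; "orientation": TCP orientation; "wrist_force": force on the tool from outside, world axes, zero at the start; "ft_torque": the same for the moment, N m; "finger_gap": finger opening in m.
Only numpy, scipy, OpenCV 4.12 (cv2) and the standard library are available. Lean on these libraries where they do the work, as an engineer would, in place of code of your own. Each camera call takes 0.05 s, during which the arm holds its last target.

TASK

The small welded piece is still hot, so nothing but the hook may touch it. Take the drag hook by its wooden handle, drop its prong into the piece's pull loop and drag the piece towards you, flat on the bench, until its front edge sits flush against both stop blocks, with its loop between them; hold it there for about a second with a firm, steady pull of around 12 newtons, never more than 20, because the welds are fresh. Then lift the hook out without shifting the piece, so that it stays touching the blocks, stand the hook upright on the bench about where you took it from, let go, and leave the other things alone.

Things in the scene. Friction and masses are not known exactly. Their poses are not given: they have to be found in the camera images.
- drag_hook: Hand hook standing on the bench, 0.2 kg. Wooden block handle 60 long (x) x 22 wide (y) x 46 high (z) mm; origin at the centre of its underside, +x along the shaft, pointing away from the robot at the start; left or right of the stop blocks. Steel shaft, 8 dia, leaves the handle at 36 height, runs to x = 130 and bends straight down into an 8 dia prong ending 2 above the underside.
- prong_tip (a point): Lower end of the hook's prong, on its axis: 130 mm ahead (+x) of the drag_hook origin and 2 mm above its underside. Axes as drag_hook.
- weldment: Loose hot piece, 0.4 to 0.8 kg, unknown friction on the bench. Dark plate 60 (x) x 100 (y) x 10 (z) mm, gusset 45 x 8 upright on it (top at 52). Origin: centre of the plate's underside. Flat front edge at x = -30; from it a flat U loop of 8 mm bar sticks out in -x, bar axis 10 above the bench: sides at y = +-17, crossbar axis at x = -64. Opening 30 (x) x 26 (y); loop 42 wide.
- eye (a point): Centre of the opening of the weldment's pull loop, 45 mm in front (-x) of its origin, 10 mm above the bench. Axes as weldment.
- stop_blocks: Fixed adjustable stop. On grey rails 6 high, two steel blocks 16 (x) x 16 (y) x 20 high mm at y = +-46 (gap 76, for loop and hook) are clamped side by side; their far sides are the stop faces, rigid, at one x between 0 and +20, not reported: find it by feel. Origin on the bench between the blocks, +x from them to the weldment. Seated, weldment origin is 30 past the faces, x axes parallel.
- wire_brush: Bystander: wire brush with a handle lying on the bench across the stop blocks from the hook, about 0.2 m long. Origin at the centre of its underside.
- magnet_block: Bystander: grey square magnet block 70 x 70 x 16 mm. Origin at the centre of its underside.
- spray_tin: Bystander: upright metal tin, diameter 60 mm, height 120 mm. Origin at the centre of its underside.
Not all that is in view belongs to the job. Leave any black or blue look-alike of the drag_hook alone.

How it is judged:
By the outcome, as a careful person would: the job done as asked, in the order asked, and still so for the second after the job is handed in, with the robot touching nothing.
It also fails if it takes over 64 s, if anything falls off the work surface, if the arm or the gripper's body presses on something with over 40 N, if the wrist force passes 120 N, or if a joint passes its speed limit or range.

## Working session

There is one attempt and no reset: what is moved stays moved. The work goes in short steps, Python scripts to look and compute and a tool call to move; the robot and the scene stay as the last step left them, time stands still between calls to the robot, and variables do not carry over. Pictures are saved under pics/ and viewed, and the job is handed in when it is done.

Besides the shell and the picture viewer there is one more tool, called after "Emit:" as name(argument=value, ...), one argument or row to a line, values as JSON. jog_arm: Moves the arm, as the interface text tells. Its arguments: {"type":"object","properties":{"plan":{"type":"array","items":{"type":"array","items":{"type":"number"}}},"hand":{"type":"number"},"force":{"type":"number"}},"required":["plan"]}

```bash
mkdir -p pics
cat > h.py <<'E'
from workcell import *
import numpy as np, cv2
def snap(n,f):
    c=calibration(n); im=read_camera(n); cv2.imwrite('pics/'+f+'.png',im[:,:,::-1]); np.savez('pics/'+f+'.npz',im=im,K=c['K'],T=c['world_to_cam']); return im,c
def ray(K,T,uv,z):
    T=np.array(T);R=T[:3,:3];t=T[:3,3];o=-R.T@t
    d=R.T@np.linalg.inv(np.array(K))@np.array([uv[0],uv[1],1.]); return o+d*(z-o[2])/d[2]
def proj(K,T,p):
    T=np.array(T);q=np.array(K)@(T[:3,:3]@np.array(p)+T[:3,3]); return q[:2]/q[2]
E
python3 - <<'E'
from h import *
snap('top','top0');snap('scene','scene0');s=get_state();print(s)
import workcell;print([ (k,getattr(workcell,k)) for k in dir(workcell) if 'hold' in k.lower()])
E
```

```text
{'clock': 0.1, 'joint_pos': array([ 1.16640687e+00,  3.13942980e-01,  4.50949473e-02,  1.30361869e+00,
       -2.96081890e-06,  1.43122009e+00]), 'qvel': array([ 4.77662874e-04, -5.80447791e-04,  3.94010841e-03, -7.35519934e-05,
        8.67431421e-04, -6.31726175e-04]), 'tau': array([ 3.40754967e-03, -4.81724524e+01,  2.99244726e+01,  1.27212267e-02,
       -1.34988368e-04,  2.00533968e-06]), 'tcp_pos': array([0.1503075 , 0.55452802, 0.23048896]), 'orientation': array([-2.22942973e-04,  1.32020022e-01,  9.91246698e-01, -8.04893076e-04]), 'wrist_force': array([-0.04737636,  0.35205282, -0.06844352]), 'ft_torque': array([-0.04332673,  0.00352567,  0.06125888]), 'finger_gap': 0.08540083443089522}
[('hold_point_z', 0.0187)]
```

View pics/top0.png

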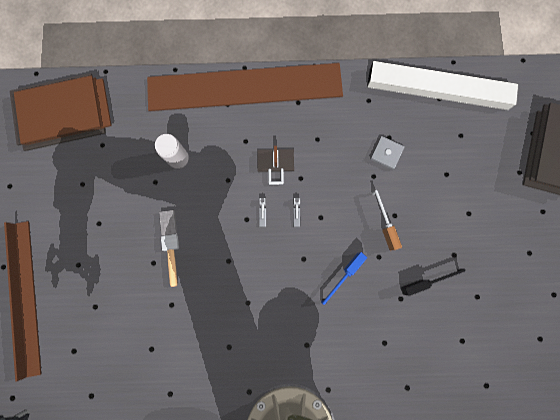

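View pics/scene0.png

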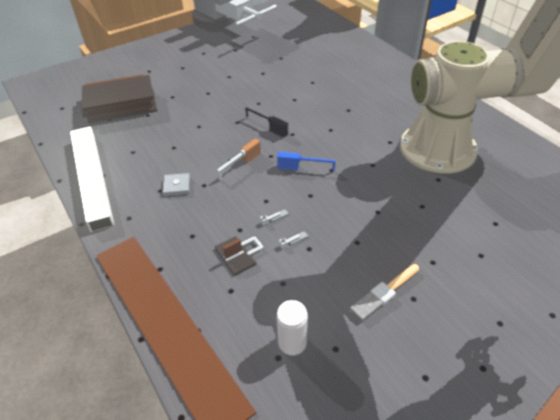

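Run:
```python
import cv2,numpy as np
a=cv2.imread('pics/top0.png')
b=cv2.imread('pics/scene0.png')
A=cv2.resize(a[125:265,240:420],(720,560),interpolation=cv2.INTER_CUBIC)
cv2.imwrite('pics/c1.png',A)
cv2.imwrite('pics/c2.png',cv2.resize(b[130:280,160:340],(720,600),interpolation=cv2.INTER_CUBIC))
d=np.load('pics/top0.npz');print(d['K'],d['T'])
from h import *
for n,uv,z in [('wrod tl',(257,149),.01),('loop',(276,177),.01),('hook h',(393,236),.04),('prong',(373,185),.036),('blkL',(262,197),.02),('blkR',(297,197),.02)]: print(n,ray(d['K'],d['T'],uv,z))
```

```text
[[389.4788334    0.         277.58101945]
 [  0.         389.4788334  210.91453824]
 [  0.           0.           1.        ]] [[-2.71819557e-02 -9.99617137e-01 -5.16915709e-03  3.08976582e-02]
 [-9.87978609e-01  2.76519934e-02 -1.52097456e-01  5.52356721e-01]
 [ 1.52182161e-01  9.72710331e-04 -9.88351984e-01  9.70667764e-01]
 [ 0.00000000e+00  0.00000000e+00  0.00000000e+00  1.00000000e+00]]
wrod tl [0.73195676 0.06763569 0.01      ]
loop [0.65144555 0.01744772 0.01      ]
hook h [ 0.47964192 -0.2799382   0.04      ]
prong [ 0.61614415 -0.2381311   0.036     ]
blkL [0.59523734 0.05630271 0.02      ]
blkR [ 0.59260161 -0.03723354  0.02      ]
```

View pics/c1.png

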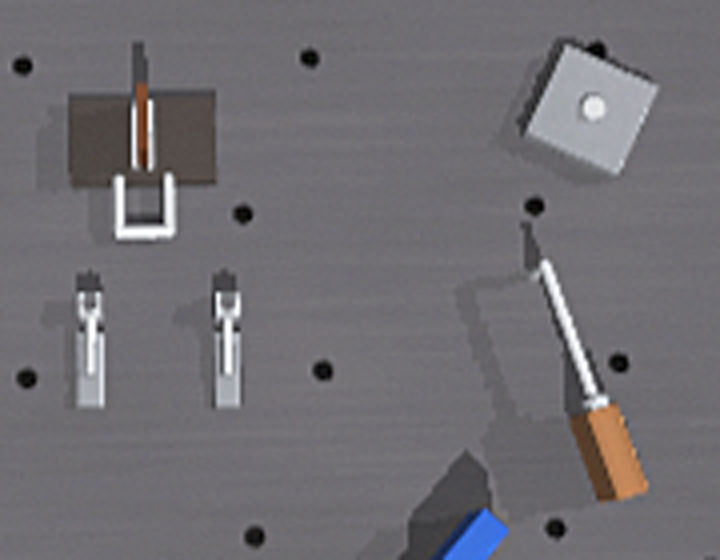

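View pics/c2.png

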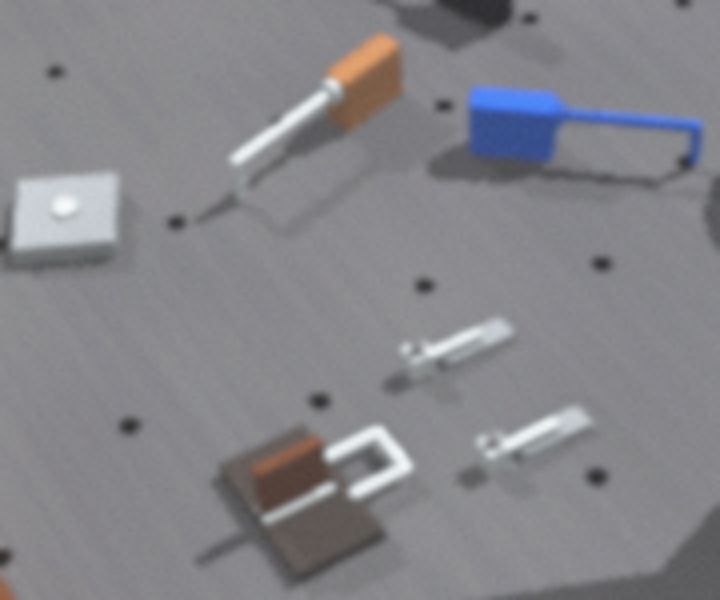

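Run:
```python
from h import *
from scipy.spatial.transform import Rotation as Ro
s=get_state();q=s['orientation'];R=Ro.from_quat(np.r_[q[1:],q[0]]).as_matrix();print(R.round(3))
c=calibration('wrist');T=np.array(c['world_to_cam']);print(np.array(c['K']).round(1)); o=-T[:3,:3].T@T[:3,3]
print('cam in tool',R.T@(o-s['tcp_pos']),'axes\n',(R.T@T[:3,:3].T).round(3))
d=np.load('pics/top0.npz');im=d['im'];hsv=cv2.cvtColor(im,cv2.COLOR_RGB2HSV)
K,T=d['K'],d['T']
m=cv2.inRange(hsv,(5,80,60),(20,255,255));m[:,:360]=0;m[:170]=0;m[270:]=0
n,l,st,ce=cv2.connectedComponentsWithStats(m);print(st,ce)
ys,xs=np.nonzero(m);v=im[ys,xs,0];print(np.histogram(v,8))
mt=m.copy();mt[im[:,:,0]<160]=0
r=cv2.minAreaRect(cv2.findContours(mt,0,1)[0][0]);B=cv2.boxPoints(r);print(B)
P=[ray(K,T,b,.046) for b in B];print(np.array(P),np.mean(P,0))
# weldment plate dark brown
mp=cv2.inRange(hsv,(0,0,30),(30,255,90));print(hsv[160,262],hsv[160,240],hsv[165,290],hsv[155,275])
```

```text
[[-0.965  0.262 -0.001]
 [ 0.262  0.965 -0.002]
 [ 0.    -0.002 -1.   ]]
[[323.7   0.  280.2]
 [  0.  323.7 209. ]
 [  0.    0.    1. ]]
cam in tool [ 0.06638873 -0.00069857 -0.1428826 ] axes
 [[ 0.    -0.965 -0.262]
 [ 1.     0.     0.001]
 [-0.001 -0.262  0.965]]
[[     0      0    560    420 234902]
 [   537    181      1      1      1]
 [   543    183      1      1      1]
 [   549    185      1      1      1]
 [   556    186      1      1      1]
 [   558    187      1      1      1]
 [   383    226     19     25    293]] [[279.35413492 209.46490026]
 [537.         181.        ]
 [543.         183.        ]
 [549.         185.        ]
 [556.         186.        ]
 [558.         187.        ]
 [391.84982935 238.06825939]]
(array([ 47,  56,   3,   6,   8,  15, 100,  63]), array([ 68.   ,  85.875, 103.75 , 121.625, 139.5  , 157.375, 175.25 ,
       193.125, 211.   ]))
[[386.3699  227.98628]
 [393.60275 225.27394]
 [401.65756 246.7534 ]
 [394.4247  249.46574]]
[[ 0.50023135 -0.26265716  0.046     ]
 [ 0.50671801 -0.28171985  0.046     ]
 [ 0.45111106 -0.29823693  0.046     ]
 [ 0.44473253 -0.27931955  0.046     ]] [ 0.47569824 -0.28048337  0.046     ]
[ 8 27 76] [135   9 112] [ 9 31 83] [ 10 162 118]
```

Candidates in the top picture are the wooden-handled hook (393,236), a blue one (355,262) and a black one (412,278). The enlarged crop confirms that the orange wooden block with a steel shaft is the drag hook. The brush (170,250) lies on the opposite side of the stops, as described.

Next I move the wrist camera over the work area.

Emit:
jog_arm(
  plan=[
    [0.0185,-0.029,0.002,0,0,0.75],
    [0.0185,-0.029,0.002,0,0,0.75],
    [0.0185,-0.029,0.002,0,0,0.75],
    [0.0185,-0.029,0.002,0,0,0.75],
    [0.0185,-0.029,0.002,0,0,0.75],
    [0.0185,-0.029,0.002,0,0,0.75],
    [0.0185,-0.029,0.002,0,0,0.75],
    [0.0185,-0.029,0.002,0,0,0.75],
    [0.0185,-0.029,0.002,0,0,0.75],
    [0.0185,-0.029,0.002,0,0,0.75],
  ],
  hand=1,
)

```text
clock: 1.1
tcp_pos: [0.3358, 0.2636, 0.2511]
orientation: [-0.0, 0.067, 0.998, -0.0]
wrist_force: [1.1, -0.4, -0.0]
finger_gap: 0.0854
```

Emit:
jog_arm(
  plan=[
    [0.021,-0.033,0.002,0,0,0.85],
    [0.021,-0.033,0.002,0,0,0.85],
    [0.021,-0.033,0.002,0,0,0.85],
    [0.021,-0.033,0.002,0,0,0.85],
    [0.021,-0.033,0.002,0,0,0.85],
    [0.021,-0.033,0.002,0,0,0.85],
    [0.021,-0.033,0.002,0,0,0.85],
    [0.021,-0.033,0.002,0,0,0.85],
    [0.021,-0.033,0.002,0,0,0.85],
    [0,0,0,0,0,0],
  ],
)

```text
clock: 2.1
tcp_pos: [0.5267, -0.0358, 0.2684]
orientation: [0.0, 0.002, 1.0, -0.0]
wrist_force: [0.6, 0.2, -0.3]
finger_gap: 0.086
```

Run:
```python
from h import *
s=get_state();print(s['tcp_pos'],s['orientation'],s['joint_pos'],abs(s['qvel']).max())
snap('wrist','w1')
```

```text
[ 0.52670343 -0.03578905  0.26841561] [ 2.00717235e-04  2.40362200e-03  9.99996974e-01 -4.84331973e-04] [-2.19475200e-01  2.12778270e-01  3.00747434e-03  1.36042490e+00
 -8.59474367e-04 -2.14668209e-01] 0.05411196690570826
```

View pics/w1.png

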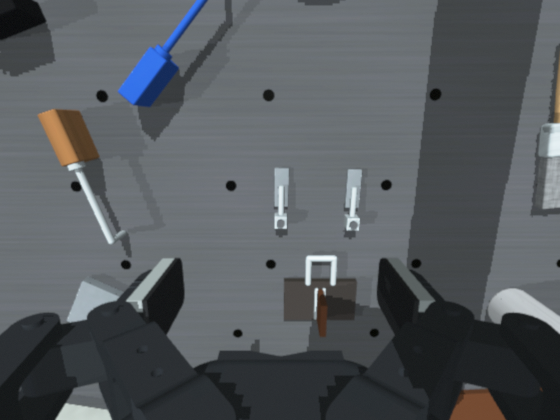

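The wrist view shows the hook handle at (68,138) and prong end at (118,238), the blocks at (281,223) and (353,224), and the weldment plate at (320,300) with its loop at (321,270). I'll measure these on an enlarged view.

Run:
```python
from h import *
a=cv2.imread('pics/w1.png')
cv2.imwrite('pics/c3.png',cv2.resize(a[155:335,260:380],(0,0),fx=3.3,fy=3.3,interpolation=cv2.INTER_CUBIC))
cv2.imwrite('pics/c4.png',cv2.resize(a[95:255,25:145],(0,0),fx=3.7,fy=3.7,interpolation=cv2.INTER_CUBIC))
d=np.load('pics/w1.npz');im=d['im'];K,T=d['K'],d['T'];hsv=cv2.cvtColor(im,cv2.COLOR_RGB2HSV)
def rect(m,z,n):
    cs=cv2.findContours(m,0,1)[0];c=max(cs,key=cv2.contourArea);B=cv2.boxPoints(cv2.minAreaRect(c))
    P=np.array([ray(K,T,b,z) for b in B]);print(n,B.round(1).tolist(),'\n',P.round(4).tolist(),P.mean(0).round(4))
m=cv2.inRange(hsv,(5,80,60),(20,255,255));m[:,:30]=0;m[:,110:]=0;m[190:]=0
ys,xs=np.nonzero(m);print(np.histogram(im[ys,xs,0],8))
cv2.imwrite('pics/m.png',m)
mp=cv2.inRange(hsv,(0,30,20),(30,255,110));z=np.zeros_like(mp);z[270:330,275:365]=255;rect(mp&z,.01,'plate')
for n,x0,x1 in(('bR',270,292),('bL',342,365)):
    w=cv2.inRange(im,(120,120,120),(255,255,255));z=np.zeros_like(w);z[160:235,x0:x1]=255;rect(w&z,.006,n)
w=cv2.inRange(im,(170,170,170),(255,255,255));z=np.zeros_like(w);z[250:284,300:342]=255;rect(w&z,.014,'loop')
```

```text
(array([187, 891,  38,  29,  62,  90, 308, 576]), array([ 65.   ,  81.875,  98.75 , 115.625, 132.5  , 149.375, 166.25 ,
       183.125, 200.   ]))
plate [[317.0, 288.0], [328.0, 288.0], [328.0, 329.0], [317.0, 329.0]] 
 [[0.6818, 0.0136, 0.01], [0.6819, 0.0287, 0.01], [0.7468, 0.0309, 0.01], [0.7468, 0.0152, 0.01]] [0.7143 0.0221 0.01  ]
bR [[274.0, 167.0], [288.0, 167.0], [288.0, 228.0], [274.0, 228.0]] 
 [[0.5155, -0.0441, 0.006], [0.5156, -0.0265, 0.006], [0.5961, -0.0264, 0.006], [0.596, -0.0449, 0.006]] [ 0.5558 -0.0355  0.006 ]
bL [[343.3999938964844, 229.89999389648438], [345.79998779296875, 168.39999389648438], [361.3999938964844, 169.10000610351562], [358.8999938964844, 230.5]] 
 [[0.599, 0.0467, 0.006], [0.5177, 0.046, 0.006], [0.5186, 0.0655, 0.006], [0.5999, 0.0673, 0.006]] [0.5588 0.0564 0.006 ]
loop [[306.0, 255.0], [336.0, 255.0], [336.0, 283.0], [306.0, 283.0]] 
 [[0.6311, -0.0027, 0.014], [0.6313, 0.037, 0.014], [0.6722, 0.0386, 0.014], [0.672, -0.002, 0.014]] [0.6516 0.0177 0.014 ]
```

View pics/c3.png

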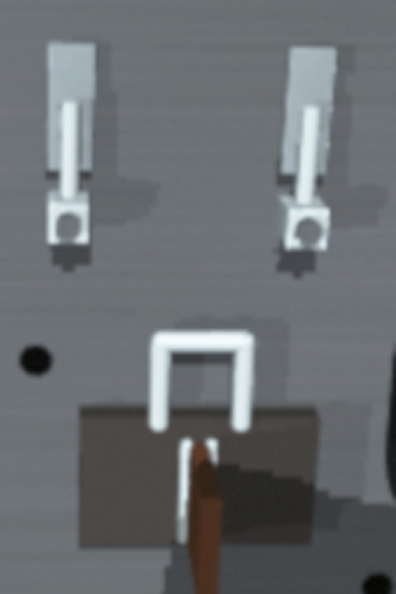

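View pics/c4.png

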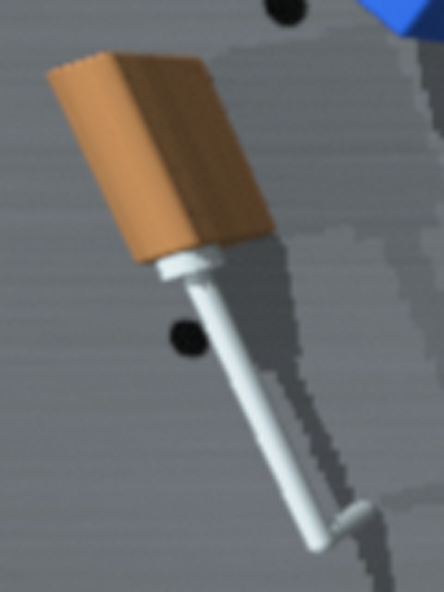

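Run:
```python
from h import *
d=np.load('pics/w1.npz');K,T=d['K'],d['T']
def p(n,uv,z,s,o):
    P=ray(K,T,((uv[0]+.5)/s-.5+o[0],(uv[1]+.5)/s-.5+o[1]),z);print(n,P.round(4));return P
a=lambda n,uv,z:p(n,uv,z,3.3,(260,155))
b=lambda n,uv,z:p(n,uv,z,3.7,(25,95))
for n,uv in dict(bRnl=(49,200),bRnr=(88,200),bRfl=(48,242),bRfr=(90,242),bLnl=(283,205),bLnr=(329,205),bLfl=(287,249),bLfr=(329,249)).items(): a(n,uv,.02)
for n,uv in dict(rRnl=(48,43),rRnr=(96,43),rLnl=(292,48),rLnr=(336,48),rRc=(48,172),rRd=(92,172),rLc=(282,175),rLd=(325,175)).items(): a(n,uv,.006)
for n,uv in dict(pfl=(80,408),pfr=(318,409),pbl=(80,547),pbr=(312,543)).items(): a(n,uv,.01)
for n,uv in dict(lf=(150,335),lfr=(254,335),lfi=(168,352),lri=(234,352),lbi=(168,430),lbri=(232,430)).items(): a(n,uv,.014)
H=[b(n,uv,.046) for n,uv in dict(nl=(48,74),nr=(110,54),fr=(200,246),fl=(137,263)).items()]
H=np.array(H);print('hc',H.mean(0),H[1]-H[0],H[2]-H[1],H[3]-H[0])
for n,uv in dict(br=(204,62),fr=(274,232)).items(): b(n,uv,0.)
b('shaft end',(316,548),.036); b('shaft begin',(196,285),.036);b('tip',(368,505),.002)
```

```text
bRnl [ 0.5744 -0.0438  0.02  ]
bRnr [ 0.5745 -0.0289  0.02  ]
bRfl [ 0.5913 -0.0443  0.02  ]
bRfr [ 0.5913 -0.0281  0.02  ]
bLnl [0.5768 0.0456 0.02  ]
bLnr [0.5769 0.0632 0.02  ]
bLfl [0.5945 0.048  0.02  ]
bLfr [0.5946 0.0642 0.02  ]
rRnl [ 0.5163 -0.0439  0.006 ]
rRnr [ 0.5164 -0.0256  0.006 ]
rLnl [0.5187 0.0489 0.006 ]
rLnr [0.5187 0.0657 0.006 ]
rRc [ 0.567  -0.0443  0.006 ]
rRd [ 0.5671 -0.0271  0.006 ]
rLc [0.5687 0.0475 0.006 ]
rLd [0.5687 0.0644 0.006 ]
pfl [ 0.6669 -0.032   0.01  ]
pfr [0.6678 0.0664 0.01  ]
pbl [ 0.7326 -0.0321  0.01  ]
pbr [0.731  0.0674 0.01  ]
lf [ 0.6327 -0.0039  0.014 ]
lfr [0.6329 0.0379 0.014 ]
lfi [0.6402 0.0035 0.014 ]
lri [0.6403 0.0301 0.014 ]
lbi [0.675  0.0042 0.014 ]
lbri [0.6751 0.0305 0.014 ]
nl [ 0.4521 -0.299   0.046 ]
nr [ 0.4465 -0.2797  0.046 ]
fr [ 0.5024 -0.2628  0.046 ]
fl [ 0.5075 -0.2829  0.046 ]
hc [ 0.47712678 -0.28112078  0.046     ] [-0.00551429  0.0192182   0.        ] [0.05587125 0.0169064  0.        ] [0.05543269 0.01603451 0.        ]
br [ 0.4475 -0.28    0.    ]
fr [ 0.5031 -0.2654  0.    ]
shaft end [ 0.6042 -0.2471  0.036 ]
shaft begin [ 0.5158 -0.2724  0.036 ]
tip [ 0.6008 -0.2451  0.002 ]
```

Run:
```python
from h import *
d=np.load('pics/w1.npz');K,T=d['K'],d['T'];im=d['im']
hsv=cv2.cvtColor(im,cv2.COLOR_RGB2HSV);m=cv2.inRange(hsv,(105,120,40),(130,255,255))
c=max(cv2.findContours(m,0,1)[0],key=cv2.contourArea)[:,0]
u=np.array([.96,.28]);h=np.array([.477,-.281])
for z in(0,.046):
    P=np.array([ray(K,T,x,z)[:2]-h for x in c]);al=P@u;la=P@np.array([-.28,.96]);k=abs(al)<.06
    print(z,'min lateral near grip',la[k].min() if k.any() else None,la.min(),al[la.argmin()])
```

```text
0 min lateral near grip 0.06298922416604487 0.06298922416604487 -0.03532649623301959
0.046 min lateral near grip 0.08279218504831945 0.08279218504831945 -0.02551618370506734
```

Emit:
jog_arm(
  plan=[
    [-0.0062,-0.0307,-0.01,0,0,2.05],
    [-0.0062,-0.0307,-0.01,0,0,2.05],
    [-0.0062,-0.0307,-0.01,0,0,2.05],
    [-0.0062,-0.0307,-0.01,0,0,2.05],
    [-0.0062,-0.0307,-0.01,0,0,2.05],
    [-0.0062,-0.0307,-0.01,0,0,2.05],
    [-0.0062,-0.0307,-0.01,0,0,2.05],
    [-0.0062,-0.0307,-0.01,0,0,2.05],
    [0,0,-0.02,0,0,0],
    [0,0,-0.02,0,0,0],
  ],
  hand=0.55,
)

```text
clock: 3.15
tcp_pos: [0.4745, -0.2774, 0.1487]
orientation: [0.0, -0.142, 0.99, 0.0]
wrist_force: [-0.2, 0.2, -0.6]
finger_gap: 0.0468
```

Run:
```python
from h import *
s=get_state();print(s['tcp_pos'],s['orientation'],s['joint_pos'],abs(s['qvel']).max())
im,c=snap('wrist','w2')
a=cv2.imread('pics/w2.png');
for P in [(.477,-.281,.046)]: cv2.circle(a,tuple(int(round(x)) for x in proj(c['K'],c['world_to_cam'],P)),3,(0,255,0),1)
cv2.imwrite('pics/w2b.png',a)
```

```text
[ 0.47448042 -0.27742528  0.14871381] [ 2.23738285e-05 -1.41973825e-01  9.89870390e-01  2.08595693e-04] [-6.75334235e-01  3.02773404e-01 -1.74450067e-01  1.09384665e+00
  3.17939908e-04 -9.60244596e-01] 0.46238385427078416
```

View pics/w2b.png

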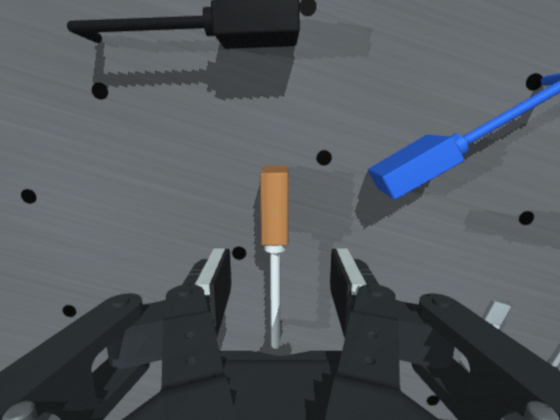

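Run:
```python
from h import *
d=np.load('pics/w2.npz');K,T=d['K'],d['T'];im=d['im']
hsv=cv2.cvtColor(im,cv2.COLOR_RGB2HSV);m=cv2.inRange(hsv,(5,80,40),(20,255,255));m[:160]=0;m[255:]=0;m[:,:250]=0;m[:,300:]=0
ys,xs=np.nonzero(m);print(xs.min(),xs.max(),ys.min(),ys.max());print(im[162:178,275,0],im[238:250,270,0])
for r in (180,200,220,240): x=np.nonzero(m[r])[0];print(r,x.min(),x.max())
for y0 in(ys.min(),170,172):
  P=[ray(K,T,(275,y),.046) for y in (y0,ys.max()+.5)];print(P, np.mean(P,0))
print('tip',ray(K,T,(276,345),.036))
```

```text
260 288 166 245
[105 103 105 118 132 135 133 132 131 134 154 184 195 192 189 188] [182 182 182 182 181 180 163 157 193 216 219 218]
180 260 288
200 260 288
220 261 287
240 261 287
[array([ 0.44315006, -0.29099195,  0.046     ]), array([ 0.50511346, -0.27311104,  0.046     ])] [ 0.47413176 -0.28205149  0.046     ]
[array([ 0.44607656, -0.29014744,  0.046     ]), array([ 0.50511346, -0.27311104,  0.046     ])] [ 0.47559501 -0.28162924  0.046     ]
[array([ 0.44754695, -0.28972313,  0.046     ]), array([ 0.50511346, -0.27311104,  0.046     ])] [ 0.47633021 -0.28141708  0.046     ]
tip [ 0.60308849 -0.24402931  0.036     ]
```

Emit:
jog_arm(
  plan=[
    [0,0,-0.022,0,0,0],
    [0,0,-0.022,0,0,0],
    [0,0,-0.022,0,0,0],
    [0,0,-0.022,0,0,0],
    [0,0,-0.022,0,0,0],
    [0,0,-0.015,0,0,0],
    [0,0,-0.01,0,0,0],
    [0,0,-0.002,0,0,0],
    [0,0,0,0,0,0],
    [0,0,0,0,0,0],
  ],
)

```text
clock: 4.2
tcp_pos: [0.4755, -0.2779, 0.0133]
orientation: [0.0, -0.143, 0.99, -0.0]
wrist_force: [-0.5, -0.0, 0.4]
finger_gap: 0.047
```

Emit:
jog_arm(
  plan=[
    [0,0,0,0,0,0],
    [0,0,0,0,0,0],
    [0,0,0,0,0,0],
    [0,0,0,0,0,0],
    [0,0,0,0,0,0],
    [0,0,0,0,0,0],
    [0,0,0,0,0,0],
    [0,0,0,0,0,0],
    [0,0,0,0,0,0],
    [0,0,0,0,0,0],
  ],
  hand=0,
  force=100,
)

```text
clock: 5.2
tcp_pos: [0.4758, -0.2786, 0.0136]
orientation: [0.001, -0.142, 0.99, -0.001]
wrist_force: [-0.1, -1.1, 5.7]
finger_gap: 0.0208
```

Emit:
jog_arm(
  plan=[
    [0,0,0.003,0,0,0],
    [0,0,0.007,0,0,0],
    [0,0,0.015,0,0,0],
    [0,0,0.015,0,0,0],
    [0,0,0.015,0,0,0],
    [0,0,0.015,0,0,0],
    [0,0,0.015,0,0,0],
    [0,0,0.015,0,0,0],
    [0,0,0,0,0,0],
    [0,0,0,0,0,0],
  ],
)

```text
clock: 6.2
tcp_pos: [0.4748, -0.2775, 0.1122]
orientation: [0.0, -0.142, 0.99, 0.0]
wrist_force: [-0.3, 0.3, -1.9]
finger_gap: 0.0208
```

Emit:
jog_arm(
  plan=[
    [0.003,0.016,0,0,0,-1],
    [0.005,0.03,0,0,0,-1.9],
    [0.005,0.03,0,0,0,-1.9],
    [0.005,0.03,0,0,0,-1.9],
    [0.005,0.03,0,0,0,-1.9],
    [0.005,0.03,0,0,0,-1.9],
    [0.005,0.03,0,0,0,-1.9],
    [0.005,0.03,0,0,0,-1.9],
    [0.005,0.03,0,0,0,-1.9],
    [0.004,0.03,0,0,0,-1.9],
  ],
)

```text
clock: 7.2
tcp_pos: [0.5211, 0.0098, 0.111]
orientation: [-0.001, 0.016, 1.0, 0.0]
wrist_force: [0.5, -0.2, -2.0]
finger_gap: 0.0207
```

Emit:
jog_arm(
  plan=[
    [0.002,0.014,0,0,0,-0.3],
    [0,0,0,0,0,0],
    [0,0,0,0,0,0],
    [0,0,0,0,0,0],
    [0,0,0,0,0,0],
    [0,0,0,0,0,0],
    [0,0,0,0,0,0],
    [0,0,0,0,0,0],
    [0,0,0,0,0,0],
    [0,0,0,0,0,0],
  ],
)

```text
clock: 8.2
tcp_pos: [0.5239, 0.0224, 0.1124]
orientation: [0.0, 0.018, 1.0, 0.0]
wrist_force: [0.4, 0.4, -1.9]
finger_gap: 0.0204
```

Run:
```python
from h import *
s=get_state();print(s['tcp_pos'],s['orientation'],s['wrist_force'],s['ft_torque'])
im,c=snap('wrist','w3');snap('top','top3');snap('scene','sc3')
b=cv2.imread('pics/top3.png');cv2.imwrite('pics/c5.png',cv2.resize(b[130:270,220:350],(0,0),fx=4,fy=4,interpolation=cv2.INTER_CUBIC))
b=cv2.imread('pics/sc3.png');cv2.imwrite('pics/c6.png',cv2.resize(b[130:280,160:340],(0,0),fx=4,fy=4,interpolation=cv2.INTER_CUBIC))
```

```text
[0.52390301 0.02235582 0.11235859] [2.54538335e-05 1.76727281e-02 9.99843824e-01 4.68581602e-05] [ 0.44196294  0.40595053 -1.93476781] [ 0.02067298 -0.02028093 -0.0797674 ]
```

View pics/w3.png

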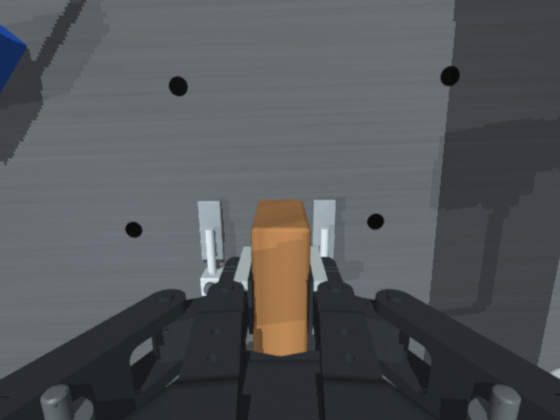

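View pics/c5.png

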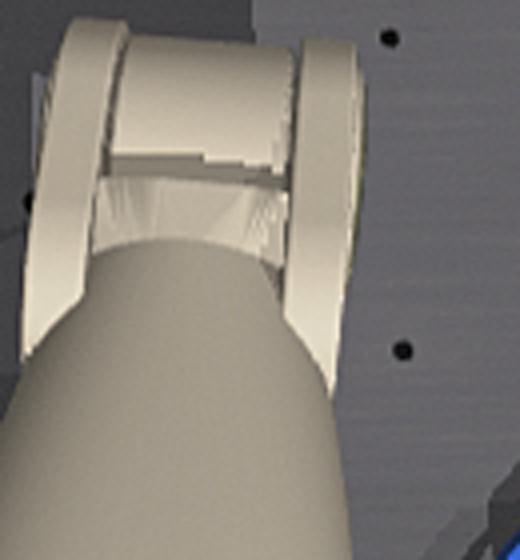

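View pics/c6.png

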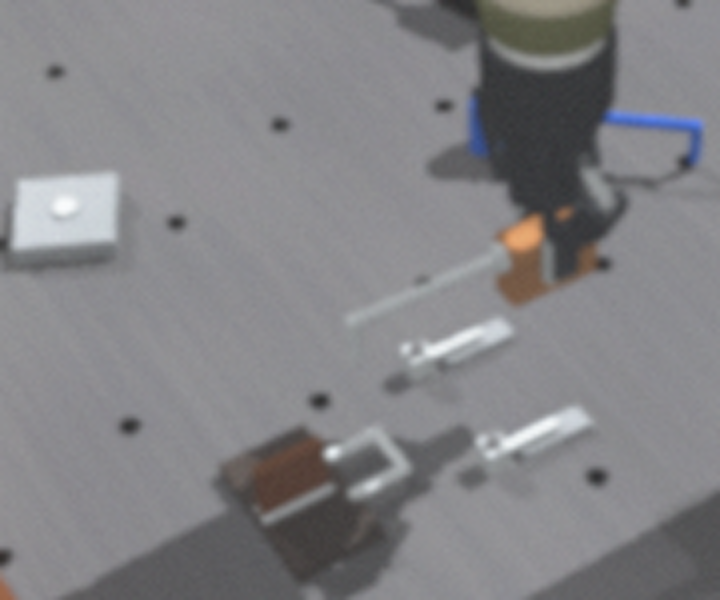

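Run:
```python
from h import *
d=np.load('pics/sc3.npz');K,T=d['K'],d['T']
f=lambda P:((proj(K,T,P)-[160,130]+.5)*4-.5).round(0)
for n,P in dict(shaftend=(.6538,.0178,.1348),tip=(.6538,.0178,.1008),cornerLt=(.6345,.038,.010),eye=(.654,.017,.01),loopR=(.6345,-.004,.01),pR=(.669,-.033,.01),pL=(.669,.067,.01),pL0=(.669,.067,.0)).items(): print(n,f(P))
# loop corners from scene on plane z=.01
for uv in [(375,425),(412,465),(352,495),(328,455)]:
  print(uv,ray(K,T,((uv[0]+.5)/4-.5+160,(uv[1]+.5)/4-.5+130),.012))
for uv in [(348,321),(354,353)]:
  for z in(.1348,.1008): print(uv,ray(K,T,((uv[0]+.5)/4-.5+160,(uv[1]+.5)/4-.5+130),z))
```

```text
shaftend [349. 324.]
tip [353. 364.]
cornerLt [408. 472.]
eye [363. 463.]
loopR [373. 428.]
pR [301. 423.]
pL [384. 528.]
pL0 [385. 538.]
(375, 425) [ 0.63262131 -0.00389306  0.012     ]
(412, 465) [0.63054474 0.03647084 0.012     ]
(352, 495) [0.672817   0.03595763 0.012     ]
(328, 455) [6.69028819e-01 6.10284079e-04 1.20000000e-02]
(348, 321) [0.65318372 0.01548919 0.1348    ]
(348, 321) [ 0.63873804 -0.01387404  0.1008    ]
(354, 353) [0.66298482 0.03870831 0.1348    ]
(354, 353) [0.64894967 0.01031766 0.1008    ]
```

Run:
```python
import cv2
b=cv2.imread('pics/sc3.png');cv2.imwrite('pics/c7.png',cv2.resize(b[195:280,210:290],(0,0),fx=7,fy=7,interpolation=cv2.INTER_CUBIC))
```

```text
(no output)
```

View pics/c7.png

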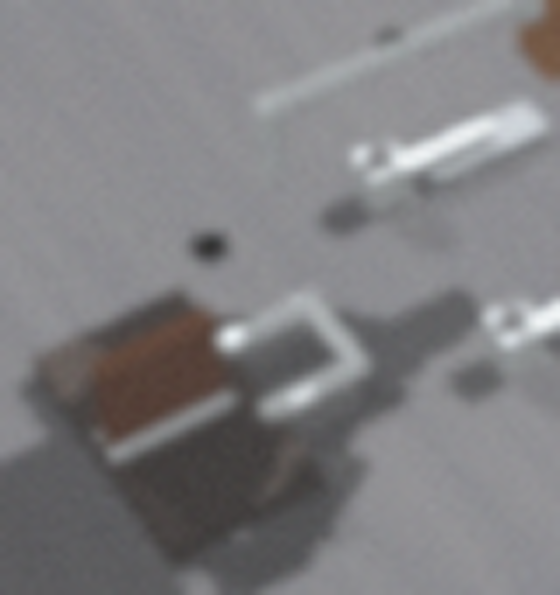

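Emit:
jog_arm(
  plan=[
    [0,0,-0.004,0,0,0],
    [0,0,-0.012,0,0,0],
    [0,0,-0.012,0,0,0],
    [0,0,-0.012,0,0,0],
    [0,0,-0.012,0,0,0],
    [0,0,-0.012,0,0,0],
    [0,0,-0.01,0,0,0],
    [0,0,-0.004,0,0,0],
    [0,0,0,0,0,0],
    [0,0,0,0,0,0],
  ],
)

```text
clock: 9.35
tcp_pos: [0.5242, 0.0224, 0.0346]
orientation: [0.0, 0.018, 1.0, 0.0]
wrist_force: [-0.4, 0.1, -1.6]
finger_gap: 0.021
```

Run:
```python
from h import *
s=get_state();print(s['tcp_pos'],s['wrist_force'])
snap('scene','sc4')
b=cv2.imread('pics/sc4.png');cv2.imwrite('pics/c8.png',cv2.resize(b[195:280,210:290],(0,0),fx=7,fy=7,interpolation=cv2.INTER_CUBIC))
```

```text
[0.52422182 0.02235337 0.03457187] [-0.43989     0.08016365 -1.56862738]
```

View pics/c8.png

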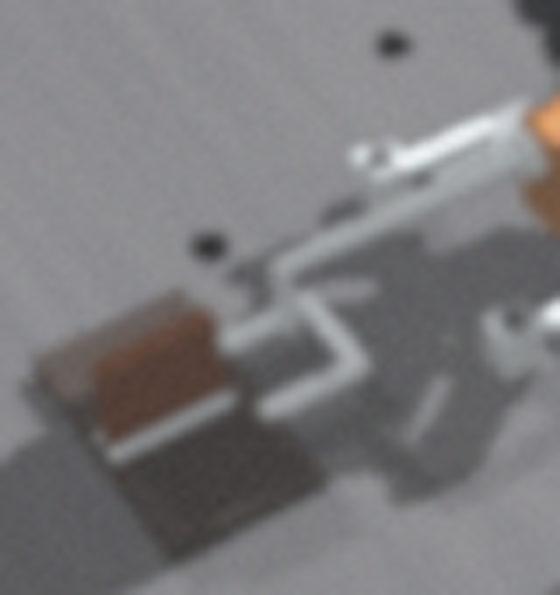

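Emit:
jog_arm(
  plan=[
    [0,0,-0.003,0,0,0],
    [0,0,-0.003,0,0,0],
    [0,0,-0.003,0,0,0],
    [0,0,-0.003,0,0,0],
    [0,0,-0.003,0,0,0],
    [0,0,-0.003,0,0,0],
    [0,0,0,0,0,0],
    [0,0,0,0,0,0],
    [0,0,0,0,0,0],
    [0,0,0,0,0,0],
  ],
)

```text
clock: 10.4
tcp_pos: [0.5241, 0.0224, 0.0165]
orientation: [0.0, 0.018, 1.0, 0.0]
wrist_force: [0.6, -0.0, -1.6]
finger_gap: 0.0206
```

Run:
```python
from h import *
s=get_state();print(s['tcp_pos'],s['wrist_force'])
snap('scene','sc5')
b=cv2.imread('pics/sc5.png');cv2.imwrite('pics/c9.png',cv2.resize(b[195:280,210:290],(0,0),fx=7,fy=7,interpolation=cv2.INTER_CUBIC))
```

```text
[0.52407211 0.02236185 0.01647727] [ 0.57352564 -0.02444763 -1.60367595]
```

View pics/c9.png

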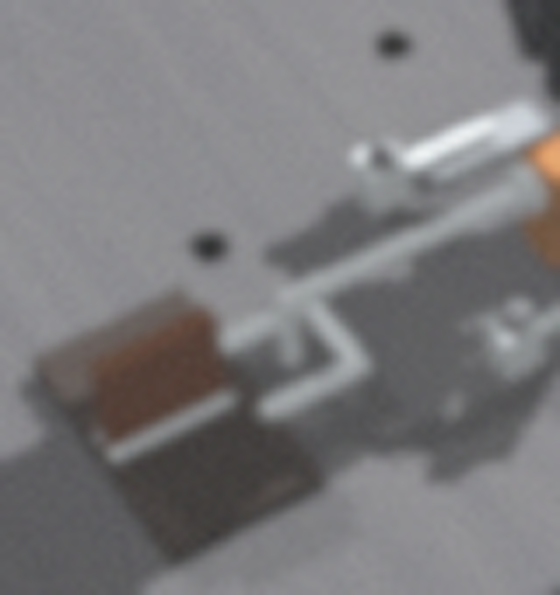

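Emit:
jog_arm(
  plan=[
    [-0.0015,0,0,0,0,0],
    [-0.0015,0,0,0,0,0],
    [-0.0015,0,0,0,0,0],
    [-0.0015,0,0,0,0,0],
    [-0.0015,0,0,0,0,0],
    [-0.0015,0,0,0,0,0],
    [-0.001,0,0,0,0,0],
    [-0.001,0,0,0,0,0],
    [-0.001,0,0,0,0,0],
    [-0.001,0,0,0,0,0],
  ],
)

```text
clock: 11.45
tcp_pos: [0.5116, 0.0223, 0.0165]
orientation: [0.001, 0.018, 1.0, 0.0]
wrist_force: [3.3, 1.0, -4.4]
finger_gap: 0.0209
```

Emit:
jog_arm(
  plan=[
    [-0.001,-0.0003,0,0,0,0],
    [-0.001,-0.0003,0,0,0,0],
    [-0.0015,-0.0004,0,0,0,0],
    [-0.002,-0.0006,0,0,0,0],
    [-0.0025,-0.0007,0,0,0,0],
    [-0.0025,-0.0007,0,0,0,0],
    [-0.0025,-0.0007,0,0,0,0],
    [-0.0025,-0.0007,0,0,0,0],
    [-0.0025,-0.0007,0,0,0,0],
    [-0.0025,-0.0007,0,0,0,0],
  ],
)

```text
clock: 12.45
tcp_pos: [0.4903, 0.0166, 0.0164]
orientation: [0.0, 0.018, 1.0, 0.0]
wrist_force: [4.3, 0.6, -2.6]
finger_gap: 0.0208
```

```bash
cat >> h.py <<'E'
def sc(f):
    s=get_state();print(s['tcp_pos'],s['orientation'],s['wrist_force'])
    snap('scene',f)
    b=cv2.imread('pics/'+f+'.png');cv2.imwrite('pics/'+f+'c.png',cv2.resize(b[195:280,210:310],(0,0),fx=7,fy=7,interpolation=cv2.INTER_CUBIC))
E
python3 -c "
from h import *
sc('sc6')"
```

```text
[0.49026761 0.01655683 0.01637986] [1.00972075e-04 1.76289140e-02 9.99844591e-01 7.75678502e-05] [ 4.2660108   0.58224926 -2.6325322 ]
```

View pics/sc6c.png

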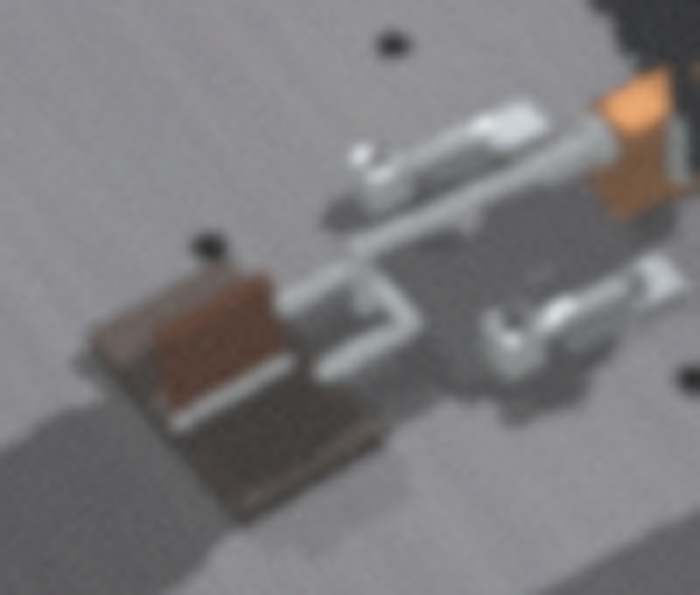

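```bash
cat >> h.py <<'E'
def pts(f,ps,z):
    d=np.load('pics/'+f+'.npz')
    for uv in ps: print(uv,ray(d['K'],d['T'],((uv[0]+.5)/7-.5+210,(uv[1]+.5)/7-.5+195),z)[:2].round(4))
E
python3 -c "
from h import *
print('loop outer');pts('sc6',[(357,262),(421,322),(320,380)],.012)
print('plate top');pts('sc6',[(90,340),(245,510),(383,437)],.01)
print('before');pts('sc5',[(308,292),(372,363),(262,418)],.012);pts('sc5',[(38,365),(180,555),(327,487)],.01)
"
```

```text
loop outer
(357, 262) [ 0.6111 -0.0047]
(421, 322) [0.6072 0.0319]
(320, 380) [0.6502 0.0344]
plate top
(90, 340) [ 0.7071 -0.0283]
(245, 510) [0.6997 0.0669]
(383, 437) [0.6447 0.0666]
before
(308, 292) [ 0.6329 -0.0025]
(372, 363) [0.6313 0.0381]
(262, 418) [0.6755 0.0375]
(38, 365) [ 0.7277 -0.0285]
(180, 555) [0.7271 0.0709]
(327, 487) [0.6717 0.0742]
```

Emit:
jog_arm(
  plan=[
    [-0.001,-0.001,0,0,0,0],
    [-0.0015,-0.0015,0,0,0,0],
    [-0.0015,-0.0015,0,0,0,0],
    [-0.0015,-0.0015,0,0,0,0],
    [-0.0015,-0.0015,0,0,0,0],
    [-0.0015,-0.0015,0,0,0,0],
    [-0.002,-0.0015,0,0,0,0],
    [-0.002,-0.001,0,0,0,0],
    [-0.002,-0.001,0,0,0,0],
    [-0.002,0,0,0,0,0],
  ],
)

```text
clock: 13.5
tcp_pos: [0.4738, 0.0044, 0.0163]
orientation: [0.0, 0.018, 1.0, -0.0]
wrist_force: [4.2, 0.5, -3.1]
finger_gap: 0.0205
```

```bash
python3 -c "
from h import *
sc('sc7')"
```

```text
[0.47382072 0.00435166 0.01634722] [ 8.00210502e-05  1.78212535e-02  9.99841180e-01 -1.03971883e-04] [ 4.20523958  0.54822707 -3.13886391]
```

View pics/sc7c.png

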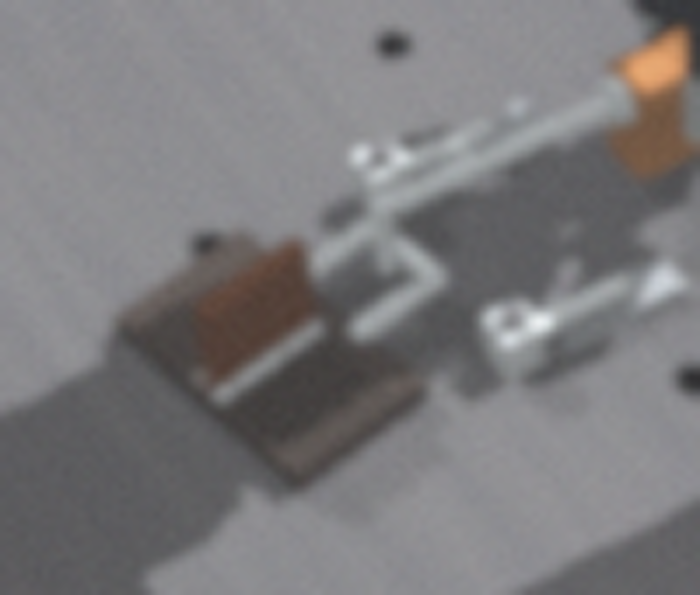

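```bash
python3 -c "
from h import *
pts('sc7',[(385,225),(450,278),(355,340)],.012);print();pts('sc7',[(120,320),(297,475),(427,392)],.01)
"
```

```text
(385, 225) [ 0.5934 -0.0141]
(450, 278) [0.5877 0.0205]
(355, 340) [0.6307 0.0258]

(120, 320) [ 0.6939 -0.0304]
(297, 475) [0.6775 0.0641]
(427, 392) [0.6216 0.0584]
```

Emit:
jog_arm(
  plan=[
    [-0.002,0,0,0,0,0],
    [-0.002,0.0003,0,0,0,0],
    [-0.002,0.0005,0,0,0,0],
    [-0.002,0.0006,0,0,0,0],
    [-0.002,0.0006,0,0,0,0],
    [-0.002,0.0006,0,0,0,0],
    [-0.002,0.0006,0,0,0,0],
    [-0.002,0.0006,0,0,0,0],
    [-0.002,0.0006,0,0,0,0],
    [-0.002,0.0006,0,0,0,0],
  ],
)

```text
clock: 14.55
tcp_pos: [0.4538, 0.0096, 0.0163]
orientation: [0.0, 0.018, 1.0, 0.0]
wrist_force: [4.0, 0.9, -3.0]
finger_gap: 0.0207
```

```bash
python3 -c "
from h import *
sc('sc8')"
```

```text
[0.4537928  0.00962392 0.01634171] [4.42058817e-05 1.76482107e-02 9.99844257e-01 2.19756015e-05] [ 3.99239138  0.86553856 -3.01904303]
```

View pics/sc8c.png

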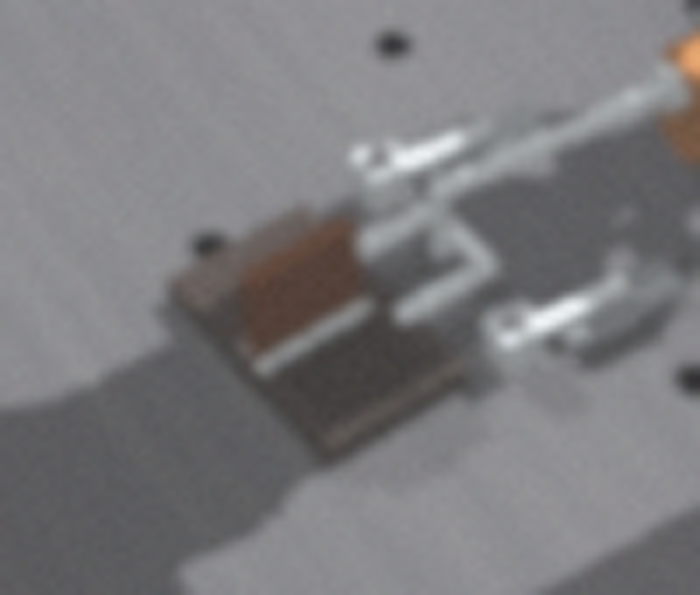

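```bash
python3 -c "
from h import *
pts('sc8',[(437,212),(500,263),(402,320)],.012);print();pts('sc8',[(170,285),(330,448),(470,370)],.01)
print('block far edges');pts('sc8',[(352,155),(490,320)],.02)
"
```

```text
(437, 212) [ 0.5745 -0.0088]
(500, 263) [0.5691 0.0246]
(402, 320) [0.6122 0.0274]

(170, 285) [ 0.6712 -0.0346]
(330, 448) [0.6622 0.0605]
(470, 370) [0.6039 0.0586]
block far edges
(352, 155) [ 0.5887 -0.0437]
(490, 320) [0.5901 0.0506]
```

Emit:
jog_arm(
  plan=[
    [-0.001,0.0004,0,0,0,0],
    [-0.001,0.0004,0,0,0,0],
    [-0.001,0.0004,0,0,0,0],
    [-0.001,0.0004,0,0,0,0],
    [-0.001,0.0004,0,0,0,0],
    [-0.0007,0.0003,0,0,0,0],
    [-0.0007,0.0003,0,0,0,0],
    [-0.0006,0.0002,0,0,0,0],
    [0,0,0,0,0,0],
    [0,0,0,0,0,0],
  ],
)

```text
clock: 15.6
tcp_pos: [0.4468, 0.0124, 0.0163]
orientation: [-0.0, 0.018, 1.0, 0.0]
wrist_force: [4.2, -0.2, -1.8]
finger_gap: 0.0209
```

Emit:
jog_arm(
  plan=[
    [-0.0005,0.0001,0,0,0,0],
    [-0.0005,0.0001,0,0,0,0],
    [-0.0005,0.0001,0,0,0,0],
    [-0.0005,0.0001,0,0,0,0],
    [-0.0005,0.0001,0,0,0,0],
    [0,0,0,0,0,0],
    [0,0,0,0,0,0],
    [0,0,0,0,0,0],
    [0,0,0,0,0,0],
    [0,0,0,0,0,0],
  ],
)

```text
clock: 16.6
tcp_pos: [0.4443, 0.0129, 0.0163]
orientation: [-0.0, 0.018, 1.0, 0.0]
wrist_force: [3.7, 0.2, -2.3]
finger_gap: 0.0209
```

Emit:
jog_arm(
  plan=[
    [-0.0005,0.0001,0,0,0,0],
    [-0.0005,0.0001,0,0,0,0],
    [-0.0005,0.0001,0,0,0,0],
    [-0.0005,0.0001,0,0,0,0],
    [-0.0005,0.0001,0,0,0,0],
    [-0.0005,0.0001,0,0,0,0],
    [0,0,0,0,0,0],
    [0,0,0,0,0,0],
    [0,0,0,0,0,0],
    [0,0,0,0,0,0],
  ],
)

```text
clock: 17.6
tcp_pos: [0.4413, 0.0135, 0.0163]
orientation: [-0.0, 0.018, 1.0, 0.0]
wrist_force: [3.7, -0.0, -2.7]
finger_gap: 0.0205
```

```bash
python3 -c "
from h import *
sc('sc9')"
```

```text
[0.44131716 0.0135148  0.01629043] [-9.85780137e-05  1.76510811e-02  9.99844200e-01  7.23863710e-05] [ 3.66583413 -0.01210832 -2.71154463]
```

View pics/sc9c.png

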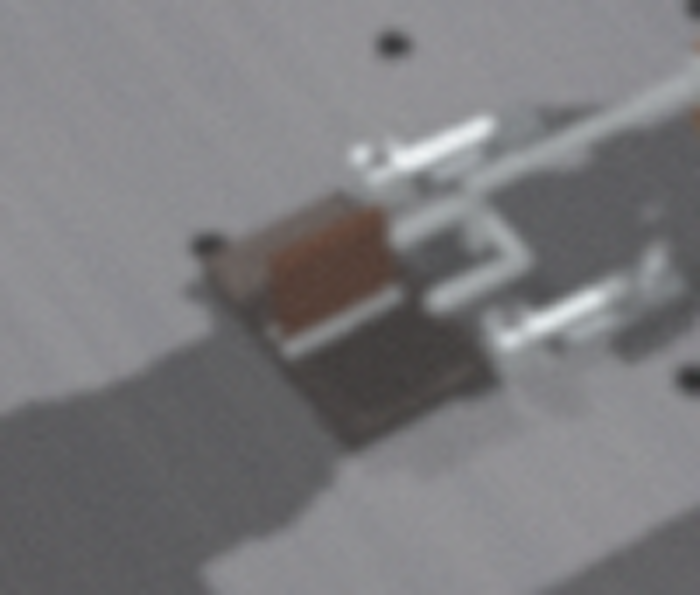

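Emit:
jog_arm(
  plan=[
    [-0.0003,0,0,0,0,0],
    [-0.0003,0,0,0,0,0],
    [-0.0003,0,0,0,0,0],
    [-0.0003,0,0,0,0,0],
    [0,0,0,0,0,0],
    [0,0,0,0,0,0],
    [0,0,0,0,0,0],
    [0,0,0,0,0,0],
    [0,0,0,0,0,0],
    [0,0,0,0,0,0],
  ],
)

```text
clock: 18.65
tcp_pos: [0.4402, 0.0135, 0.0163]
orientation: [-0.0, 0.018, 1.0, 0.0]
wrist_force: [4.3, 1.5, -2.5]
finger_gap: 0.0205
```

Emit:
jog_arm(
  plan=[
    [-0.0003,0,0,0,0,0],
    [-0.0003,0,0,0,0,0],
    [-0.0003,0,0,0,0,0],
    [0,0,0,0,0,0],
    [0,0,0,0,0,0],
    [0,0,0,0,0,0],
    [0,0,0,0,0,0],
    [0,0,0,0,0,0],
    [0,0,0,0,0,0],
    [0,0,0,0,0,0],
  ],
)

```text
clock: 19.65
tcp_pos: [0.4393, 0.0135, 0.0163]
orientation: [-0.0, 0.018, 1.0, 0.0]
wrist_force: [4.2, -0.3, -3.2]
finger_gap: 0.0208
```

Emit:
jog_arm(
  plan=[
    [-0.0003,0,0,0,0,0],
    [-0.0003,0,0,0,0,0],
    [-0.0003,0,0,0,0,0],
    [-0.0002,0,0,0,0,0],
    [0,0,0,0,0,0],
    [0,0,0,0,0,0],
    [0,0,0,0,0,0],
    [0,0,0,0,0,0],
    [0,0,0,0,0,0],
    [0,0,0,0,0,0],
  ],
)

```text
clock: 20.65
tcp_pos: [0.4384, 0.0135, 0.0164]
orientation: [0.0, 0.018, 1.0, 0.0]
wrist_force: [5.7, 0.0, -2.7]
finger_gap: 0.0205
```

Emit:
jog_arm(
  plan=[
    [-0.0003,0,0,0,0,0],
    [-0.0003,0,0,0,0,0],
    [-0.0003,0,0,0,0,0],
    [0,0,0,0,0,0],
    [0,0,0,0,0,0],
    [0,0,0,0,0,0],
    [0,0,0,0,0,0],
    [0,0,0,0,0,0],
    [0,0,0,0,0,0],
    [0,0,0,0,0,0],
  ],
)

```text
clock: 21.65
tcp_pos: [0.4378, 0.0137, 0.0164]
orientation: [0.0, 0.017, 1.0, 0.0]
wrist_force: [5.7, 1.4, -4.6]
finger_gap: 0.0209
```

Emit:
jog_arm(
  plan=[
    [-0.0003,0,0,0,0,0],
    [-0.0003,0,0,0,0,0],
    [0,0,0,0,0,0],
    [0,0,0,0,0,0],
    [0,0,0,0,0,0],
    [0,0,0,0,0,0],
    [0,0,0,0,0,0],
    [0,0,0,0,0,0],
    [0,0,0,0,0,0],
    [0,0,0,0,0,0],
  ],
)

```text
clock: 22.65
tcp_pos: [0.4373, 0.0138, 0.0164]
orientation: [0.001, 0.017, 1.0, 0.0]
wrist_force: [7.3, 1.3, -3.6]
finger_gap: 0.0207
```

```bash
python3 -c "
from h import *
sc('sc10')"
```

```text
[0.43732015 0.01378103 0.01644214] [5.70535747e-04 1.73486573e-02 9.99849255e-01 4.07363536e-04] [ 7.28990995  1.29568358 -3.64412996]
```

View pics/sc10c.png

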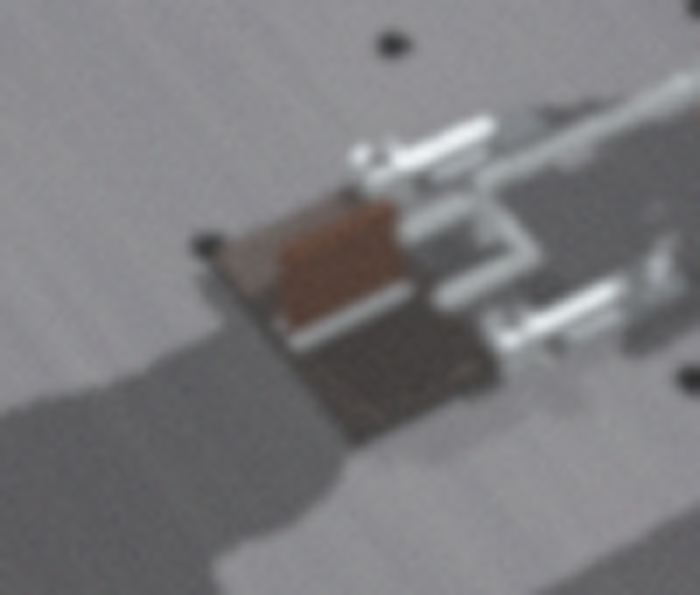

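```bash
python3 -c "
from h import *
pts('sc10',[(205,245),(358,437),(500,370)],.01)"
```

```text
(205, 245) [ 0.6513 -0.0441]
(358, 437) [0.6518 0.0618]
(500, 370) [0.5953 0.0645]
```

Emit:
jog_arm(
  plan=[
    [-0.0003,0,0,0,0,0],
    [-0.0003,0,0,0,0,0],
    [0,0,0,0,0,0],
    [0,0,0,0,0,0],
    [0,0,0,0,0,0],
    [0,0,0,0,0,0],
    [0,0,0,0,0,0],
    [0,0,0,0,0,0],
    [0,0,0,0,0,0],
    [0,0,0,0,0,0],
  ],
)

```text
clock: 23.7
tcp_pos: [0.4368, 0.0139, 0.0164]
orientation: [0.001, 0.017, 1.0, 0.001]
wrist_force: [6.1, 2.1, -4.9]
finger_gap: 0.0206
```

Emit:
jog_arm(
  plan=[
    [-0.0003,0,0,0,0,0],
    [-0.0003,0,0,0,0,0],
    [0,0,0,0,0,0],
    [0,0,0,0,0,0],
    [0,0,0,0,0,0],
    [0,0,0,0,0,0],
    [0,0,0,0,0,0],
    [0,0,0,0,0,0],
    [0,0,0,0,0,0],
    [0,0,0,0,0,0],
  ],
)

```text
clock: 24.7
tcp_pos: [0.4364, 0.014, 0.0165]
orientation: [0.001, 0.017, 1.0, 0.001]
wrist_force: [6.9, 1.8, -4.8]
finger_gap: 0.0205
```

Emit:
jog_arm(
  plan=[
    [-0.0003,0,0,0,0,0],
    [-0.0003,0,0,0,0,0],
    [0,0,0,0,0,0],
    [0,0,0,0,0,0],
    [0,0,0,0,0,0],
    [0,0,0,0,0,0],
    [0,0,0,0,0,0],
    [0,0,0,0,0,0],
    [0,0,0,0,0,0],
    [0,0,0,0,0,0],
  ],
)

```text
clock: 25.7
tcp_pos: [0.4363, 0.014, 0.0165]
orientation: [0.001, 0.017, 1.0, 0.001]
wrist_force: [7.5, 2.4, -5.3]
finger_gap: 0.0205
```

Emit:
jog_arm(
  plan=[
    [-0.0003,0,0,0,0,0],
    [-0.0003,0,0,0,0,0],
    [-0.0003,0,0,0,0,0],
    [0,0,0,0,0,0],
    [0,0,0,0,0,0],
    [0,0,0,0,0,0],
    [0,0,0,0,0,0],
    [0,0,0,0,0,0],
    [0,0,0,0,0,0],
    [0,0,0,0,0,0],
  ],
)

```text
clock: 26.7
tcp_pos: [0.4362, 0.014, 0.0167]
orientation: [0.002, 0.017, 1.0, 0.001]
wrist_force: [9.8, 3.5, -6.5]
finger_gap: 0.0207
```

```bash
python3 -c "
from h import *
sc('sc11')"
```

```text
[0.43618397 0.0139922  0.01665444] [1.91963201e-03 1.70190950e-02 9.99853018e-01 7.80003924e-04] [ 9.83187365  3.53277791 -6.51491944]
```

View pics/sc11c.png

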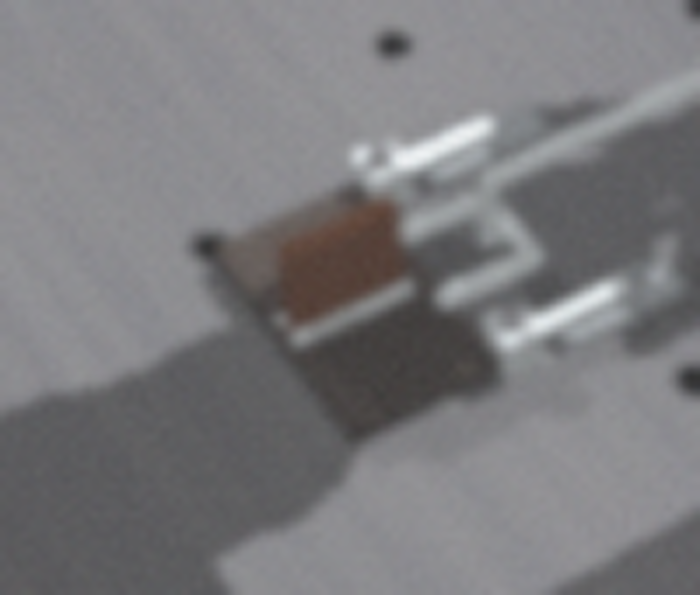

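Emit:
jog_arm(
  plan=[
    [0,0.0003,-0.0003,0,0,0],
    [0,0.0003,-0.0003,0,0,0],
    [0,0.0003,-0.0003,0,0,0],
    [0,0.0003,-0.0003,0,0,0],
    [0,0,0,0,0,0],
    [0,0,0,0,0,0],
    [0,0,0,0,0,0],
    [0,0,0,0,0,0],
    [0,0,0,0,0,0],
    [0,0,0,0,0,0],
  ],
)

```text
clock: 27.75
tcp_pos: [0.4362, 0.0146, 0.0158]
orientation: [0.002, 0.018, 1.0, 0.0]
wrist_force: [7.5, 0.7, -3.1]
finger_gap: 0.0206
```

```bash
python3 -c "
from h import *
from scipy.spatial.transform import Rotation as Ro
s=get_state();print(s['tcp_pos'],s['wrist_force'],s['ft_torque']);q=s['orientation'];print(Ro.from_quat(np.r_[q[1:],q[0]]).as_matrix().round(4))"
```

```text
[0.43621103 0.01458131 0.01578607] [ 7.50571036  0.69037705 -3.07001699] [ 0.140266   -1.51411293  0.11939497]
[[-9.994e-01  3.500e-02  4.100e-03]
 [ 3.500e-02  9.994e-01  1.000e-04]
 [-4.000e-03  2.000e-04 -1.000e+00]]
```

Emit:
jog_arm(
  plan=[
    [-0.0003,0,-0.0001,0,0,0],
    [-0.0003,0,-0.0001,0,0,0],
    [-0.0003,0,-0.0001,0,0,0],
    [-0.0003,0.0001,-0.0001,0,0,0],
    [-0.0002,0.0001,0,0,0,0],
    [0,0,0,0,0,0],
    [0,0,0,0,0,0],
    [0,0,0,0,0,0],
    [0,0,0,0,0,0],
    [0,0,0,0,0,0],
  ],
)

```text
clock: 28.75
tcp_pos: [0.4361, 0.0146, 0.0157]
orientation: [0.003, 0.018, 1.0, -0.0]
wrist_force: [9.8, 1.2, -5.0]
finger_gap: 0.0205
```

Emit:
jog_arm(
  plan=[
    [-0.0003,0,-0.0002,0,0,0],
    [-0.0003,0.0002,-0.0002,0,0,0],
    [-0.0003,0.0002,-0.0002,0,0,0],
    [-0.0002,0,0,0,0,0],
    [0,0,0,0,0,0],
    [0,0,0,0,0,0],
    [0,0,0,0,0,0],
    [0,0,0,0,0,0],
    [0,0,0,0,0,0],
    [0,0,0,0,0,0],
  ],
)

```text
clock: 29.75
tcp_pos: [0.436, 0.0148, 0.0154]
orientation: [0.004, 0.018, 1.0, -0.0]
wrist_force: [12.3, 0.1, -5.0]
finger_gap: 0.0207
```

Emit:
jog_arm(
  plan=[
    [0,0,0,0,0,0],
    [0,0,0,0,0,0],
    [0,0,0,0,0,0],
    [0,0,0,0,0,0],
    [0,0,0,0,0,0],
    [0,0,0,0,0,0],
    [0,0,0,0,0,0],
    [0,0,0,0,0,0],
    [0,0,0,0,0,0],
    [0,0,0,0,0,0],
  ],
)

```text
clock: 30.75
tcp_pos: [0.436, 0.0147, 0.0154]
orientation: [0.004, 0.018, 1.0, -0.0]
wrist_force: [12.9, -0.5, -3.7]
finger_gap: 0.0208
```

```bash
python3 -c "
from h import *
sc('sc12')"
```

```text
[0.43599832 0.01473675 0.01541493] [ 4.03501494e-03  1.76610097e-02  9.99835864e-01 -2.29071012e-04] [12.91467869 -0.502305   -3.72013802]
```

View pics/sc12c.png

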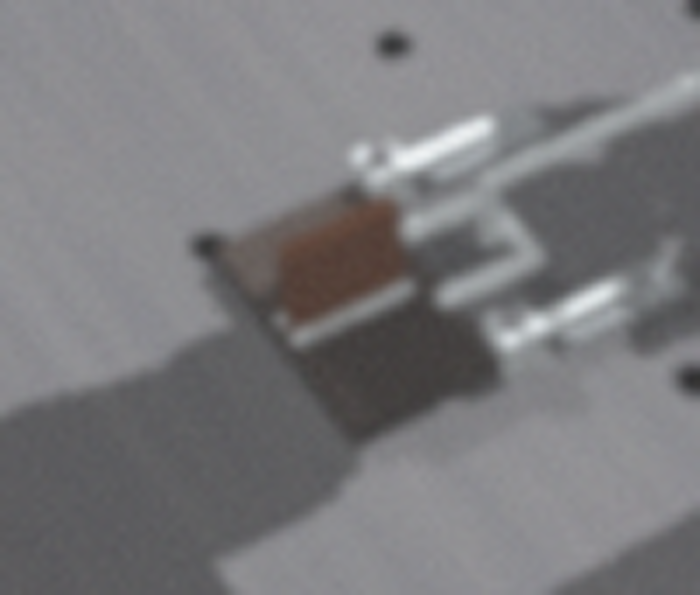

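Emit:
jog_arm(
  plan=[
    [0.001,0,0,0,0,0],
    [0.001,0,0.0003,0,0,0],
    [0.001,0,0.0003,0,0,0],
    [0.001,0,0.0004,0,0,0],
    [0.001,0,0.0004,0,0,0],
    [0.001,0,0,0,0,0],
    [0.001,0,0,0,0,0],
    [0.001,-0.0001,0,0,0,0],
    [0.0015,-0.0001,0,0,0,0],
    [0.0015,-0.0001,0,0,0,0],
  ],
)

```text
clock: 31.8
tcp_pos: [0.4417, 0.0152, 0.0151]
orientation: [-0.001, 0.018, 1.0, 0.0]
wrist_force: [-0.1, 0.5, -1.5]
finger_gap: 0.0205
```

```bash
python3 -c "
from h import *
sc('sc13')"
```

```text
[0.44168167 0.01517383 0.01510065] [-8.63418166e-04  1.75938349e-02  9.99844829e-01  1.71162153e-04] [-0.1336732   0.50708708 -1.53942816]
```

View pics/sc13c.png

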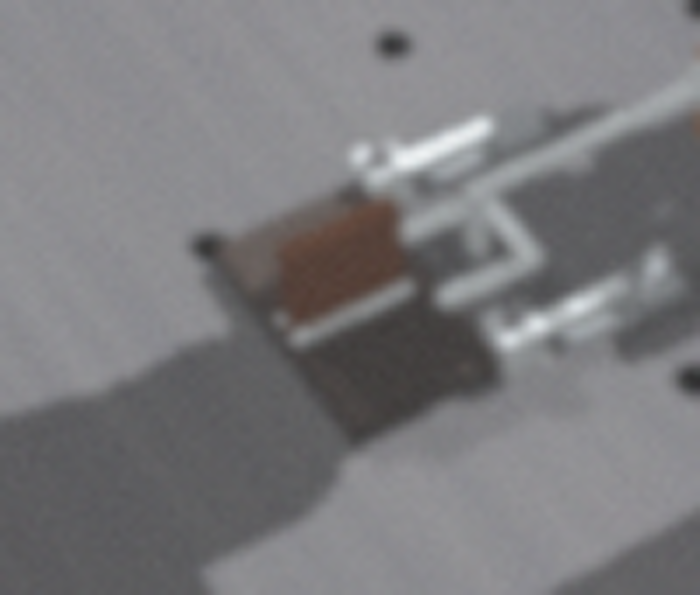

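Emit:
jog_arm(
  plan=[
    [0.0015,0,0,0,0,0],
    [0.0015,0,0,0,0,0],
    [0,0,0,0,0,0],
    [0,0,0,0,0,0],
    [0,0,0.002,0,0,0],
    [0,0,0.004,0,0,0],
    [0,0,0.004,0,0,0],
    [0,0,0.006,0,0,0],
    [0,0,0.008,0,0,0],
    [0,0,0.01,0,0,0],
  ],
)

```text
clock: 32.85
tcp_pos: [0.4454, 0.015, 0.0502]
orientation: [-0.0, 0.018, 1.0, 0.0]
wrist_force: [0.8, 0.1, -1.8]
finger_gap: 0.021
```

Emit:
jog_arm(
  plan=[
    [0,0,0.01,0,0,0],
    [0,0,0.012,0,0,0],
    [0,0,0.012,0,0,0],
    [0,0,0.012,0,0,0],
    [0,0,0.012,0,0,0],
    [0,0,0.006,0,0,0],
    [0,0,0,0,0,0],
    [0,0,0,0,0,0],
    [0,0,0,0,0,0],
    [0,0,0,0,0,0],
  ],
)

```text
clock: 33.85
tcp_pos: [0.445, 0.0151, 0.1129]
orientation: [-0.001, 0.018, 1.0, 0.0]
wrist_force: [-0.2, -0.2, -1.5]
finger_gap: 0.0212
```

```bash
python3 -c "
from h import *
sc('sc14');snap('wrist','w14')"
```

```text
[0.44499131 0.01508722 0.11294398] [-6.22356681e-04  1.76176040e-02  9.99844595e-01  1.33679765e-04] [-0.22482835 -0.18045137 -1.50173547]
```

View pics/sc14c.png

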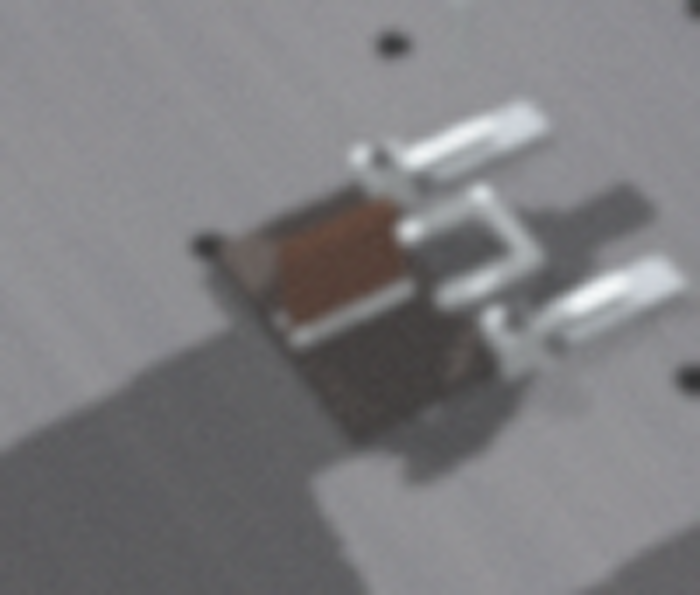

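View pics/w14.png

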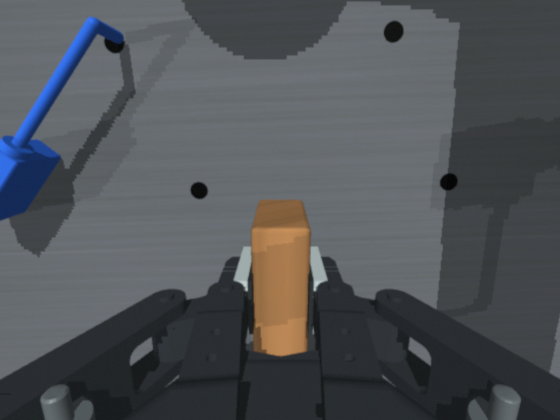

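Emit:
jog_arm(
  plan=[
    [0.0015,-0.012,0,0,0,0.7],
    [0.003,-0.03,0,0,0,1.9],
    [0.0035,-0.03,0,0,0,1.9],
    [0.0035,-0.03,0,0,0,1.9],
    [0.0035,-0.03,0,0,0,1.9],
    [0.0035,-0.03,0,0,0,1.9],
    [0.0035,-0.03,0,0,0,1.9],
    [0.003,-0.03,0,0,0,1.9],
    [0.003,-0.03,0,0,0,1.9],
    [0.003,-0.03,0,0,0,1.9],
  ],
)

```text
clock: 34.95
tcp_pos: [0.4763, -0.2682, 0.1131]
orientation: [-0.0, -0.138, 0.99, 0.0]
wrist_force: [1.0, 1.0, -2.3]
finger_gap: 0.0207
```

Emit:
jog_arm(
  plan=[
    [0,-0.012,0,0,0,0.5],
    [0,0,0,0,0,0],
    [0,0,-0.01,0,0,0],
    [0,0,-0.012,0,0,0],
    [0,0,-0.012,0,0,0],
    [0,0,-0.012,0,0,0],
    [0,0,-0.012,0,0,0],
    [0,0,-0.012,0,0,0],
    [0,0,-0.008,0,0,0],
    [0,0,-0.004,0,0,0],
  ],
)

```text
clock: 35.95
tcp_pos: [0.476, -0.2786, 0.0303]
orientation: [-0.001, -0.142, 0.99, 0.001]
wrist_force: [0.1, 0.4, -2.0]
finger_gap: 0.0209
```

Emit:
jog_arm(
  plan=[
    [0,0,-0.003,0,0,0],
    [0,0,-0.003,0,0,0],
    [0,0,0,0,0,0],
    [0,0,0,0,0,0],
    [0,0,0,0,0,0],
    [0,0,0,0,0,0],
    [0,0,0,0,0,0],
    [0,0,0,0,0,0],
    [0,0,0,0,0,0],
    [0,0,0,0,0,0],
  ],
)

```text
clock: 36.95
tcp_pos: [0.4765, -0.279, 0.0255]
orientation: [-0.0, -0.142, 0.99, 0.0]
wrist_force: [0.8, -0.4, -1.0]
finger_gap: 0.0206
```

```bash
python3 -c "
from h import *
s=get_state();print(s['tcp_pos'],s['orientation'],s['wrist_force'])
snap('scene','sc15');b=cv2.imread('pics/sc15.png');cv2.imwrite('pics/sc15c.png',cv2.resize(b[110:200,190:300],(0,0),fx=6,fy=6,interpolation=cv2.INTER_CUBIC))"
```

```text
[ 0.47649565 -0.27898278  0.02550859] [-1.72778061e-05 -1.41571669e-01  9.89928006e-01  7.10230802e-05] [ 0.83088671 -0.35006212 -0.97074671]
```

View pics/sc15c.png

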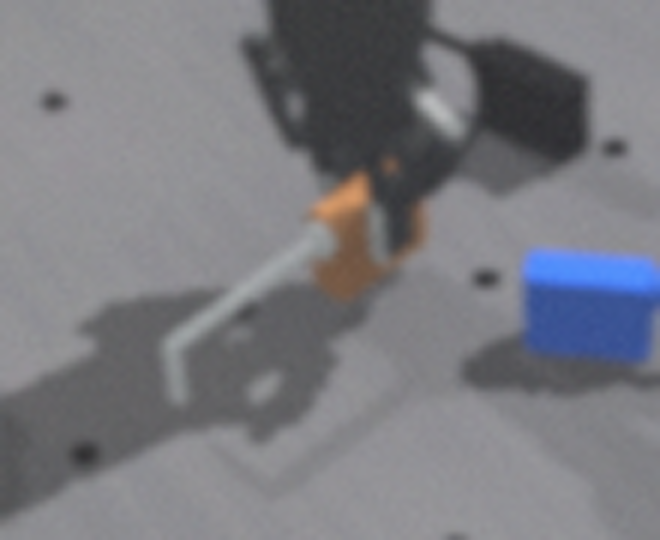

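Emit:
jog_arm(
  plan=[
    [0,0,-0.002,0,0,0],
    [0,0,-0.002,0,0,0],
    [0,0,-0.002,0,0,0],
    [0,0,-0.002,0,0,0],
    [0,0,-0.001,0,0,0],
    [0,0,0,0,0,0],
    [0,0,0,0,0,0],
    [0,0,0,0,0,0],
    [0,0,0,0,0,0],
    [0,0,0,0,0,0],
  ],
)

```text
clock: 38.0
tcp_pos: [0.4766, -0.279, 0.0166]
orientation: [0.0, -0.142, 0.99, 0.0]
wrist_force: [1.4, 0.5, -2.0]
finger_gap: 0.0209
```

Emit:
jog_arm(
  plan=[
    [0,0,-0.0005,0,0,0],
    [0,0,-0.0005,0,0,0],
    [0,0,-0.0005,0,0,0],
    [0,0,-0.0005,0,0,0],
    [0,0,-0.0005,0,0,0],
    [0,0,0,0,0,0],
    [0,0,0,0,0,0],
    [0,0,0,0,0,0],
    [0,0,0,0,0,0],
    [0,0,0,0,0,0],
  ],
)

```text
clock: 39.0
tcp_pos: [0.4765, -0.279, 0.0141]
orientation: [0.0, -0.142, 0.99, 0.0]
wrist_force: [-0.1, 0.3, -1.5]
finger_gap: 0.0205
```

Emit:
jog_arm(
  plan=[
    [0,0,-0.0005,0,0,0],
    [0,0,-0.0005,0,0,0],
    [0,0,-0.0005,0,0,0],
    [0,0,0,0,0,0],
    [0,0,0,0,0,0],
    [0,0,0,0,0,0],
    [0,0,0,0,0,0],
    [0,0,0,0,0,0],
    [0,0,0,0,0,0],
    [0,0,0,0,0,0],
  ],
)

```text
clock: 40.0
tcp_pos: [0.4765, -0.2791, 0.0136]
orientation: [0.0, -0.142, 0.99, -0.0]
wrist_force: [-2.8, 1.4, 6.7]
finger_gap: 0.0208
```

Emit:
jog_arm(
  plan=[
    [0,0,0,0,0,0],
    [0,0,0,0,0,0],
    [0,0,0,0,0,0],
    [0,0,0,0,0,0],
    [0,0,0,0,0,0],
    [0,0,0,0,0,0],
    [0,0,0,0,0,0],
    [0,0,0,0,0,0],
    [0,0,0,0,0,0],
    [0,0,0,0,0,0],
  ],
  hand=0.55,
)

```text
clock: 41.0
tcp_pos: [0.4765, -0.279, 0.0125]
orientation: [-0.0, -0.142, 0.99, 0.0]
wrist_force: [-1.3, -0.1, 0.5]
finger_gap: 0.0469
```

Emit:
jog_arm(
  plan=[
    [0,0,0.005,0,0,0],
    [0,0,0.01,0,0,0],
    [0,0,0.015,0,0,0],
    [0,0,0.015,0,0,0],
    [0,0,0.02,0,0,0],
    [0,0,0.02,0,0,0],
    [0,0,0.02,0,0,0],
    [0,0,0.02,0,0,0],
    [0,0,0.02,0,0,0],
    [0,0,0,0,0,0],
  ],
)

```text
clock: 42.0
tcp_pos: [0.4782, -0.2803, 0.1615]
orientation: [0.002, -0.142, 0.99, -0.002]
wrist_force: [0.0, 0.8, -0.3]
finger_gap: 0.0471
```

Emit:
jog_arm(
  plan=[
    [-0.01,0.04,0.01,0,0,0],
    [-0.01,0.04,0.01,0,0,0],
    [-0.01,0.04,0.01,0,0,0],
    [-0.01,0.04,0.01,0,0,0],
    [-0.01,0.04,0.01,0,0,0],
    [0,0,0,0,0,0],
    [0,0,0,0,0,0],
    [0,0,0,0,0,0],
    [0,0,0,0,0,0],
    [0,0,0,0,0,0],
  ],
)

```text
clock: 43.0
tcp_pos: [0.4265, -0.0798, 0.207]
orientation: [-0.0, -0.141, 0.99, 0.0]
wrist_force: [0.2, -0.9, 0.4]
finger_gap: 0.0469
```

```bash
python3 -c "
from h import *
s=get_state();print(s['tcp_pos'],s['wrist_force'])
snap('scene','sc16');snap('wrist','w16')
b=cv2.imread('pics/sc16.png');cv2.imwrite('pics/sc16c.png',cv2.resize(b[100:280,160:320],(0,0),fx=3.3,fy=3.3,interpolation=cv2.INTER_CUBIC))"
```

```text
[ 0.4265328  -0.07983608  0.20700977] [ 0.23830432 -0.86627045  0.41177262]
```

View pics/sc16c.png

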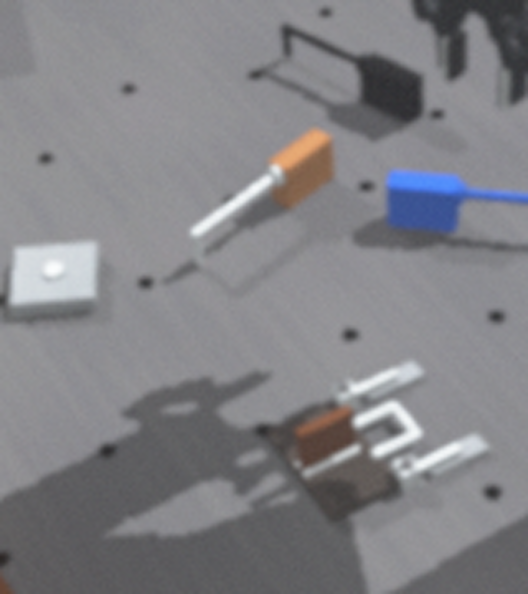

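View pics/w16.png

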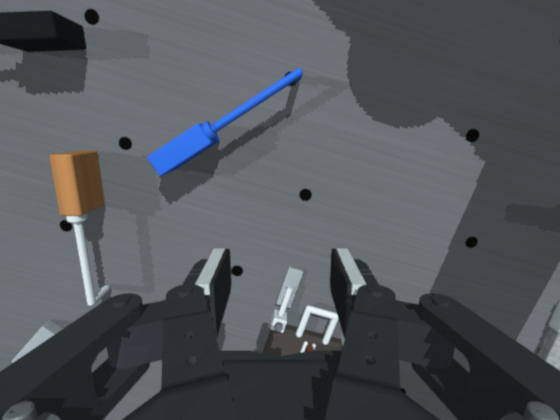

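Emit:
jog_arm(
  plan=[
    [0.009,0.011,0.006,0,0,-2.3],
    [0.009,0.011,0.006,0,0,-2.3],
    [0.009,0.011,0.006,0,0,-2.3],
    [0.009,0.011,0.006,0,0,-2.3],
    [0.009,0.011,0.006,0,0,-2.3],
    [0.009,0.011,0.006,0,0,-2.3],
    [0.009,0.011,0.006,0,0,-2.3],
    [0.009,0.011,0.003,0,0,-2.2],
    [0,0,0,0,0,0],
    [0,0,0,0,0,0],
  ],
)

```text
clock: 44.1
tcp_pos: [0.4984, 0.0087, 0.2521]
orientation: [-0.0, 0.017, 1.0, -0.0]
wrist_force: [0.0, -0.0, -1.1]
finger_gap: 0.0469
```

```bash
python3 -c "
from h import *
s=get_state();print(s['tcp_pos'],s['wrist_force'])
snap('wrist','w17');d=np.load('pics/w17.npz');p=proj(d['K'],d['T'],(.6,.01,.01)).astype(int);print(p)
x,y=max(p[0]-65,0),max(p[1]-70,0);print(x,y)
b=cv2.imread('pics/w17.png');cv2.imwrite('pics/w17c.png',cv2.resize(b[y:y+120,x:x+130],(0,0),fx=5,fy=5,interpolation=cv2.INTER_CUBIC))"
```

```text
[0.49835814 0.00872043 0.25210917] [ 0.01467791 -0.00820163 -1.05243456]
[284 257]
219 187
```

View pics/w17c.png

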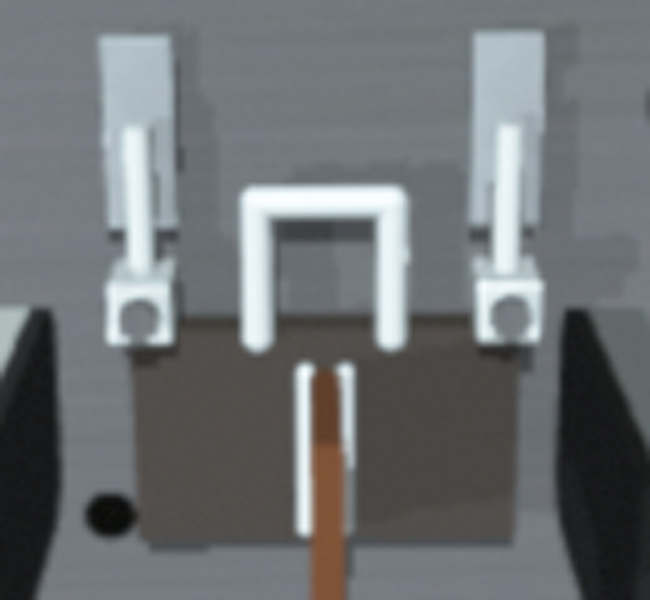

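The enlarged wrist view shows the plate front edge running parallel behind both blocks. The block far edges sit at y≈345 on both sides, and the loop at x 240–405 is between them. I'm handing in now.

```bash
python3 -c "
from h import *
print(get_state()['clock']);print(hand_in())"
```

```text
44.15
the job is handed in; nothing more can be done
None
```

The weldment is seated against both stop blocks and the hook is back where it stood. I handed the job in at 44.2 s of the 64 s allowed.

- **Drag:** I took the wooden-handled hook, dropped its prong into the loop and dragged the piece in. I steered it about 10 mm sideways on the way, because it lay off the centre of the stop.
- **Pull:** I held it for about 1 s at 12.3 to 12.9 N along the bench. The highest pull I read was 12.9 N, but I read the force only at the end of each move, so any brief peak between readings is unseen.
- **Upward rubbing force:** During the pull the prong also pulled up on the loop with about 2 to 5 N. I lowered the hook a little to ease this, and the pictures showed no lift or shift of the piece.
- **Release:** I backed the prong off the crossbar, lifted it out and stood the hook upright within about 1 mm of its start by arm position. Then I let go and moved clear.

The last pictures show the front edge square against both blocks, with the loop between them. The hook is standing upright, and the blue and black look-alikes and the magnet block look undisturbed. I did not check the brush and tin in a final picture, but the arm never went near them. A sub-millimetre gap at the blocks would not show in the pictures, so contact rests on the stiff stop I felt and on the piece not moving at release.

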